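# Prop a drawing board at its working slope

### The job

Set the folding drawing board to its working slope: raise the hinged panel, stand the loose bevelled wooden block upright on the baseboard near its middle, pushed squarely up against the low batten with its lower edge towards the hinge, then fold the panel gently back down until it rests flush on the block's slanted top. Let go of everything and leave the dispenser, the thread spool and the pen cup where they are.

Things in the scene. Friction and masses are not known exactly. Their poses are not given: they have to be found in the camera images.
- board: Fixed plywood baseboard, 250 x 360 x 12 mm (x, y, z), screwed to the table. Origin: centre of its underside, z up. The hinge is at its +x edge (hinge line along y at x = +115, z = 30 mm); its -x side is open and faces roughly to the robot's left.
- batten (a point): Middle of the foot of a low wooden batten, 12 mm wide and 8 mm high, that crosses the baseboard along y (it shows at both sides of the panel). The point lies on the batten's face on the open side, at baseboard x = 0, y = 0, z = 12 mm (the baseboard's top); same axes as the baseboard. The block belongs against this face, its centre 25 mm to the -x side.
- panel: Hinged plywood panel, 240 x 300 x 10 mm, 0.45 kg. Origin on the hinge line, mid-width; the panel runs from there along its own -x, underside at its z = 0. Its y axis is the hinge line. Its z axis leans from vertical by the fold angle: 0 flat, 0.9 rad at most, 0.08 to 0.30 at the start, 0.436 (25 degrees) flush on the block. The stiff hinge holds any angle and takes 2 to 6 N at the tab.
- panel_tab (a point): Centre of the wooden grip tab in the middle of the panel's free edge: 30 mm wide along the hinge direction, 12 mm thick, stands out 45 mm from the edge in the panel's plane. This point is 262 mm from the hinge and has the panel's axes. Can be pinched across its 30 mm width from above.
- prop: Loose prop block of pale wood, 50 (x) x 40 (y) mm in plan, 0.13 kg, standing upright on the table in front of the open side. Its top is bevelled at 25 degrees: 72 mm high at its +x face (which goes towards the hinge), 95 mm at its -x face. Origin: centre of the underside, z up. Grip it across its 40 mm width (y), high up (65 mm), so that the palm clears the tall edge.
- prop_bevel (a point): Middle of the block's slanted top, 83 mm above its underside; has the block's axes.
- dispenser: Bystander: white square dispenser bottle with a metal pump cap, 55 x 55 x 91 mm. Origin: centre of its underside. Stands near the block, nearer to or farther from the robot.
- spool: Bystander: thread spool, 40 mm diameter, 50 mm high, upright. Origin: centre of its underside.
- pencup: Bystander: dark metal pen cup, 70 mm diameter, 90 mm high. Origin: centre of its underside.
There are look-alikes about, which are no part of the job. What is shaped like the prop but green or pink is not meant.

How it is judged (in metres and radians):
On the way, in this order (a step that is already met when the one before it is completed fails the run):
1. the panel is raised above its working slope (angle between panel's own z axis and vertical above 0.47 rad), for 0.2 s.
2. the block stands upright on the baseboard, square against the batten, under the raised panel (x of prop in the frame of board between -0.03 and -0.02 m and y of prop in the frame of board between -0.06 and 0.06 m and z of prop in the frame of board between 0.009 and 0.016 m and angle between prop's own z axis and vertical below 0.06 rad and angle between the x axis of prop and the x axis of board, either way round below 0.1 rad), for 0.2 s.
At the end, for the whole second after the job is handed in: Block upright within 3 degrees on the baseboard, within 5 mm of touching the batten, square to it within 5 degrees, low edge to the hinge, within 60 mm of the middle; panel touching it, at 25 degrees give or take 2; all released and at rest (all of step 2 and angle between panel's own z axis and vertical between 0.401 and 0.471 rad and contact force between panel and prop above 0.2 N and linear speed of prop below 0.01 m/s and angular speed of panel below 0.05 rad/s).
It fails at once if the panel is slammed or pressed hard (over 60 N) onto the block (contact force between panel and prop above 60 N).
It fails at once if a bystander (dispenser, spool or pen cup) is moved more than 30 mm or tipped (distance of any of dispenser, spool, pencup from where it was at the start of the episode above 0.03 m or angle between any of dispenser, spool, pencup's own z axis and vertical above 0.4 rad).
It also fails if it takes over 72 s, if anything falls off the work surface, if the arm or the gripper's body presses on something with over 40 N, if the wrist force passes 120 N, or if a joint passes its speed limit or range.

### The arm

A 6-joint arm with a two-finger parallel gripper is mounted at the origin on the work surface. World frame = base frame: x ahead of the robot, y to its left, z up, the work surface at z = 0. Lengths are in m, angles in degrees, forces in N, time in s.
With the tool pointing down it reaches from about 0.35 to 0.875 m from the base axis. Payload 4.2 kg.
Tool frame: the origin (TCP) lies on the centre line of the jaws, within the pads' length; the fingertips stand 25 mm ahead of it and the grasp point (between the pads) lies 6 mm ahead of it; z points along the fingers, y is the line along which they close (so a half turn about z gives the same grasp; the last joint's range is limited). The gripper opens to 87 mm and grips with 3 to 60 N. Pads are 19 mm wide; open, the fingers measure 117 mm over their backs; the gripper's body (75 mm by 190 mm) begins 51 mm behind the grasp point.
Start: joints at [88.27, 22.042, 0.453, 0, -68.411, -14.817], TCP at [0.178, 0.599, 0.248] pointing down, gripper open.
Joint ranges: [-179.83, 179.83], [-69.29, 118.12], [-61.27, 80.66], [-181.25, 117.63], [-171.15, -9.14], [-177.46, 177.46]. Speed limits (degrees/s): [159.86, 159.86, 180, 180, 180, 180].

### API

Orientations are given as a 3x3 rotation matrix whose columns are the frame's x, y, z axes.
In Python, from station import r gives the robot as it stands.
- The arm moves only by the tool move_arm, never from a script. Its argument "series" is a list of rows, each an object with "grip": the opening, from 0 (shut) to 1 (fully open); "xyz": the shift along the tool's x, y, z in mm, a list of three; "angular": the turn, a rotation vector about the tool's x, y, z in rad, a list of three. A call has 1 to 10 rows; each row is the pose to reach, as a shift and turn from the pose commanded when the call began, along the tool's axes at that moment; what a row does not reach only later rows make up. A row lasts 1/10 s, in which the tool goes at most 50 mm and 8.59 degrees, less where a joint would pass 70% of its speed; a pose out of reach is approached as far as the arm can. A call with a gripper value outside its range is refused whole. The fingers move at their own pace and stop on an object; the grip force is fixed at half the most. Time passes only in rows, so rows that repeat a pose let the fingers close. It gives the time, the measured TCP pose, the force, the opening and the grip force at its end, in the units of the state.
- r.sense(): the state, without advancing time (a new reading comes with each control period).
- r.capture(name): name is "scene" or "top"; returns a dict with "img" (420x560x3 uint8, red, green, blue), "camera_matrix" (3x3 intrinsics, pixels), "rvec" (rotation vector, rad) and "tvec" (3), from world to camera coordinates, as OpenCV has them. Camera axes: x right, y down, z forward; pixel columns grow to the right and rows downward; lengths in m; the calibration is good to about 2 mm. A picture is of the moment at which its call begins. There is no depth.
- r.finish_job(): hands the job in; it is judged then, once.
The state is a dict: "time_s": time; "joints": joint angles; "joint_velocities": joint speeds; "effort": joint torques, N m; "tcp_pos": TCP position; "ee_rot": TCP orientation; "wrist_force": force on the tool from outside, world axes, zero at the start; "moment": the same for the moment, N m; "gripper_width": opening from 0.0 (shut) to 1.0 (fully open); "gripper_force": force on a finger pad.
Only numpy, scipy, OpenCV 4.12 (cv2) and the standard library are available. Lean on these libraries where they do the work, as an engineer would, in place of code of your own. Each camera call takes 0.05 s, during which the arm holds its last target. There are 200 camera calls.

## Working session

There is one attempt and no reset: what is moved stays moved. The work goes in short steps, Python scripts to look and compute and a tool call to move; the robot and the scene stay as the last step left them, time stands still between calls to the robot, and variables do not carry over. Pictures are saved under pics/ and viewed, at most 10 in all, crops included, and the job is handed in when it is done.

Besides the shell and the picture viewer there is one more tool, called as a command line: name --argument value ..., lists and objects as JSON in quotes. move_arm: Moves the arm, as the interface text tells. Its arguments: {"type":"object","properties":{"series":{"type":"array"}},"required":["series"]}

```bash
mkdir -p pics; cat > h.py <<'E'
from station import r
import numpy as np, cv2
def cam(n):
    c=r.capture(n); np.savez(n+'.npz',**c); return c
def save(c,f,crop=None,s=1):
    im=c["img"]
    if crop: im=im[crop[1]:crop[3],crop[0]:crop[2]]
    cv2.imwrite('pics/'+f,cv2.resize(im[:,:,::-1],None,fx=s,fy=s,interpolation=cv2.INTER_CUBIC))
def ray(c,u,v):
    R=cv2.Rodrigues(np.array(c["rvec"],float))[0]; t=np.array(c["tvec"],float).ravel()
    d=R.T@np.linalg.inv(c["camera_matrix"])@[u,v,1]; return -R.T@t,d
def onz(c,u,v,z):
    o,d=ray(c,u,v); return o+d*(z-o[2])/d[2]
def proj(c,P):
    return cv2.projectPoints(np.array(P,float).reshape(-1,1,3),np.array(c["rvec"],float),np.array(c["tvec"],float),np.array(c["camera_matrix"],float),None)[0].reshape(-1,2)
def tool(p,R=None):
    "world target -> tool shift mm, rotvec"
    s=r.sense(); T=np.array(s["ee_rot"]); d=T.T@(np.array(p)-s["tcp_pos"])*1000
    return d.round(1), (None if R is None else cv2.Rodrigues(T.T@R)[0].ravel().round(3))
E
python3 - <<'E'
from h import *
for n in("scene","top"): save(cam(n),n+'0.png',s=1.42)
s=r.sense();print(s)
E
```

```text
{'time_s': 0.1, 'joints': array([ 8.82703903e+01,  2.20868348e+01,  3.86160419e-01, -2.42305331e-02,
       -6.84102846e+01, -1.48160812e+01]), 'joint_velocities': array([ 0.13138244, -0.04739963,  0.20340168,  0.13615238,  0.07231069,
       -0.00815644]), 'effort': array([-1.56833498e-04, -3.91688490e+01,  1.87938327e+01,  4.23186153e+00,
        1.35120488e-02, -7.04714444e-05]), 'tcp_pos': array([0.17783927, 0.5986501 , 0.24655681]), 'ee_rot': array([[ 9.58548531e-01, -2.84928954e-01, -4.51504689e-04],
       [-2.84929289e-01, -9.58546608e-01, -1.92381684e-03],
       [ 1.15362833e-04,  1.97271872e-03, -9.99998048e-01]]), 'wrist_force': array([-0.14209891,  0.35291719, -0.15253702]), 'moment': array([ 0.00203269, -0.02757055,  0.04156644]), 'gripper_force': 0.0, 'gripper_width': 1.0027146090041599}
```

View pics/scene0.png

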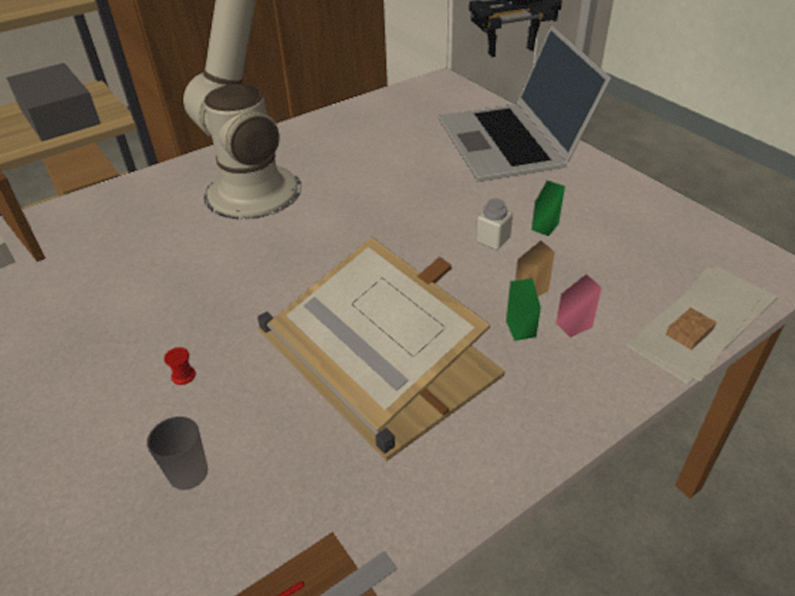

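View pics/top0.png

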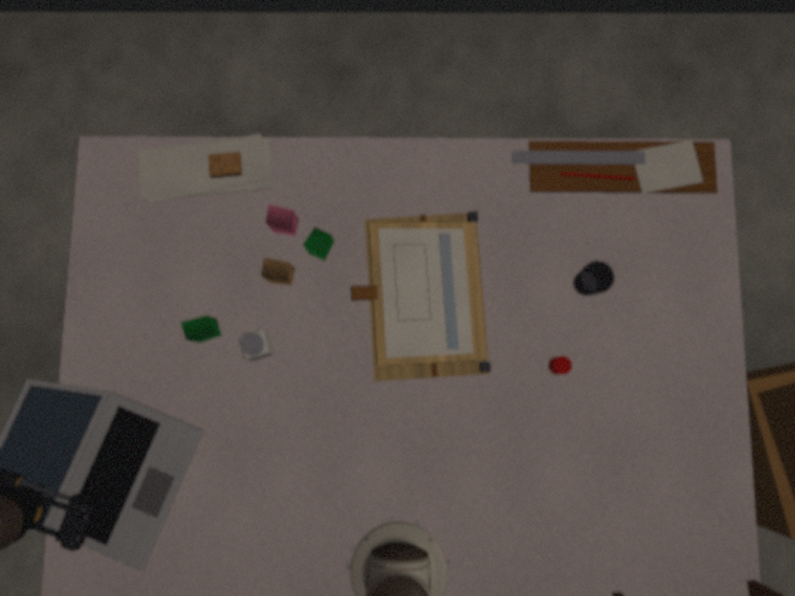

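The top view shows the board centred near (430,297), its tab at (364,293) and its hinge blocks at (473,216) and (485,367). Candidates for the block are tan (278,271), green (319,243), green (201,328), pink (282,219) and the brown slab on the paper (225,164). The tan one fits the description. Next I'll take close crops.

```bash
python3 - <<'E'
from h import *
c=dict(np.load('top.npz')); save(c,'t1.png',(160,130,360,280),4)
c=dict(np.load('scene.npz')); save(c,'s1.png',(175,120,435,330),3)
E
```

```text
(no output)
```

View pics/t1.png

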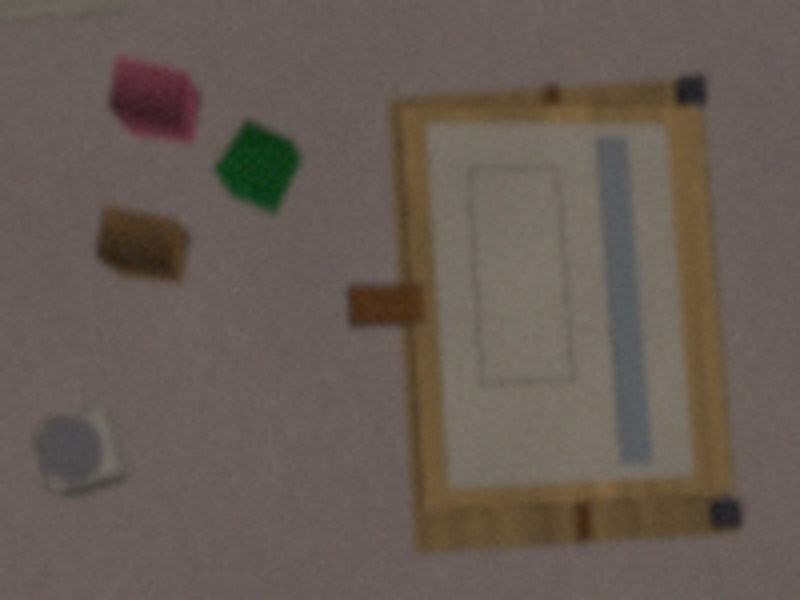

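View pics/s1.png

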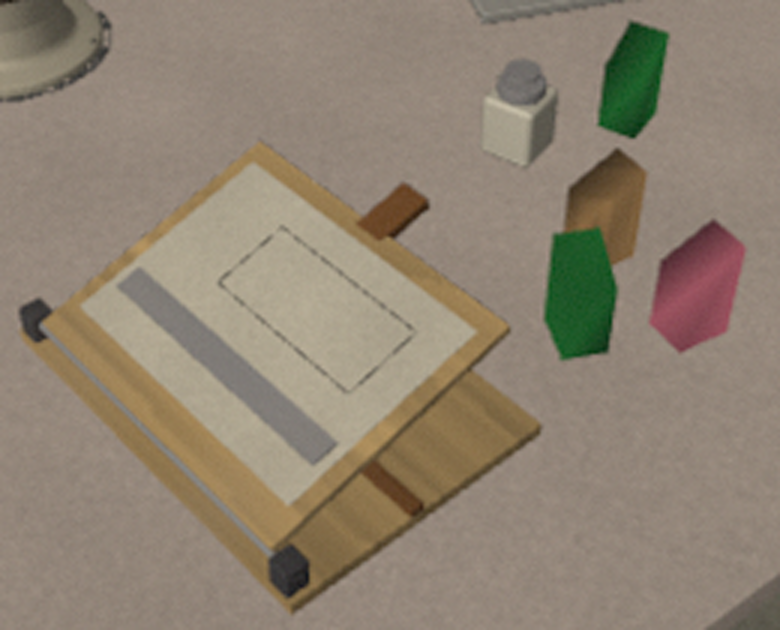

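Close crops: the tan block is clearly distinct, at top crop (143,245) and scene crop (605,205). Its tall edge points away from the board, the green block is close beside it on the far side, and the dispenser is nearer the robot. Next I'll fit models to both views.

```bash
cat > fit.py <<'E'
from h import *
from scipy.optimize import least_squares, minimize
S=dict(np.load('scene.npz'));T=dict(np.load('top.npz'))
def pt(x,y): return [160+x/4-.4,130+y/4-.4]
def ps(x,y): return [175+x/3-.3,120+y/3-.3]
def M(x,y,a,z=0):
    m=np.eye(4);m[:3,:3]=cv2.Rodrigues(np.array([0,0,a]))[0];m[:3,3]=x,y,z;return m
def panel(m,th):
    h=np.eye(4);h[:3,:3]=cv2.Rodrigues(np.array([0,th,0]))[0];h[:3,3]=.115,0,.03;return m@h
ap=lambda m,P:(m[:3,:3]@np.array(P,float).T).T+m[:3,3]
B=[(T,pt(417,550),(-.125,-.18,.012)),(T,pt(585,538),(.006,-.18,.02)),(T,pt(552,87),(.006,.18,.02)),
(S,ps(540,427),(-.125,.18,.012)),(S,ps(293,598),(.125,.18,.012)),(S,ps(22,330),(.125,-.18,.012)),(S,ps(418,508),(.006,.18,.02))]
P=[(S,ps(510,327),(-.24,.15,.01)),(S,ps(260,142),(-.24,-.15,.01)),(S,ps(405,185),(-.285,-.015,.011)),(S,ps(428,205),(-.285,.015,.011)),
(T,pt(349,287),(-.285,.015,.011)),(T,pt(351,326),(-.285,-.015,.011))]
def res(q):
    m=M(*q[:3]);p=panel(m,q[3]);o=[]
    for c,u,X in B:o.append(proj(c,ap(m,[X]))[0]-u)
    for c,u,X in P:o.append(proj(c,ap(p,[X]))[0]-u)
    return np.array(o)
if __name__=="__main__":
    g=onz(T,*pt(565,310),.03);print('guess',g)
    best=least_squares(lambda q:res(q).ravel(),[g[0],g[1],-1.57,.2],loss='soft_l1')
    print('board',best.x.round(4));print(res(best.x).round(1).tolist())
    m=M(*best.x[:3]);p=panel(m,best.x[3]);print('tab',ap(p,[(-.262,0,.005)]))
    V=[(sx*.025,sy*.02,z) for sx in(-1,1) for sy in(-1,1) for z in(0,.072 if sx>0 else .095)]
    def mask(c,box):
        h=cv2.cvtColor(cv2.GaussianBlur(c["img"],(3,3),0),cv2.COLOR_RGB2HSV).astype(int)
        k=((h[...,1]>75)&(h[...,0]<28)&(h[...,0]>5)).astype(np.uint8);o=np.zeros_like(k);x0,y0,x1,y1=box
        o[y0:y1,x0:x1]=k[y0:y1,x0:x1];gr=((h[...,0]>45)&(h[...,0]<85)&(h[...,1]>100)).astype(np.uint8);return o,gr
    ms=[(T,*mask(T,(180,178,212,204))),(S,*mask(S,(358,165,395,212)))]
    print([k[1].sum() for k in ms])
    def hull(c,q):
        u=proj(c,ap(M(*q),V));im=np.zeros((420*4,560*4),np.uint8)
        cv2.fillConvexPoly(im,cv2.convexHull(((u+.5)*4*16-8).round().astype(np.int32)),255,shift=4)
        return cv2.resize(im,(560,420),interpolation=cv2.INTER_AREA)/255.
    def cost(q):
        return sum((np.abs(hull(c,q)-k)*(1-cv2.dilate(g,np.ones((3,3))))).sum() for c,k,g in ms)
    g=onz(T,*pt(150,245),.04);R=[]
    for a in np.arange(8)*np.pi/4-3:
        for _ in range(2):
            s=minimize(cost,[g[0],g[1],a],method='Nelder-Mead',options=dict(initial_simplex=[[g[0],g[1],a],[g[0]+.02,g[1],a],[g[0],g[1]+.02,a],[g[0],g[1],a+.3]]))
        R.append((s.fun,s.x.round(4)))
    R.sort(key=lambda t:t[0]);print(*R[:4],sep='\n')
    for n,c in(('s',S),('t',T)):
        im=cv2.resize(c["img"][:,:,::-1],None,fx=3,fy=3,interpolation=cv2.INTER_CUBIC)
        cv2.polylines(im,[cv2.convexHull(((proj(c,ap(M(*R[0][1]),V))+.5)*3).astype(np.int32))],1,(255,255,0),1)
        for X,w in((ap(m,[(sx,sy,.012) for sx,sy in((-.125,-.18),(-.125,.18),(.125,.18),(.125,-.18))]),0),(ap(p,[(0,-.15,.01),(0,.15,.01),(-.24,.15,.01),(-.24,-.15,.01)]),1)):
            cv2.polylines(im,[((proj(c,X)+.5)*3).astype(np.int32)],1,(0,0,255) if w else (255,0,255),1)
        x,y=(175,120) if n=='s' else (160,130)
        cv2.imwrite(f'pics/f{n}.png',im[3*y:3*y+630,3*x:3*x+780] if n=='s' else im[3*y:3*y+450,3*x:3*x+600])
    a=cv2.imread('pics/fs.png');b=cv2.imread('pics/ft.png')
    a=cv2.resize(a,None,fx=.72,fy=.72);cv2.imwrite('pics/f.png',np.vstack([np.hstack([a[130:],np.zeros((a.shape[0]-130,10,3),np.uint8)])[:280,:560],cv2.resize(b[:420],(560,392))[:310]]))
E
python3 fit.py
```

```text
guess [ 0.57921527 -0.06060348  0.03      ]
board [ 0.5824 -0.0569 -1.4935  0.2606]
[[-0.7, 0.6], [0.1, 0.6], [-0.4, -1.3], [0.4, -1.0], [-0.7, 2.7], [-1.5, 0.1], [-0.2, -0.2], [0.3, 0.4], [-0.1, 0.4], [-0.6, -0.0], [0.2, -0.8], [-0.6, -0.7], [-0.5, -0.2]]
tab [[0.57187003 0.07953148 0.1023299 ]]
[np.uint64(328), np.uint64(634)]
(np.float64(75.06666666666666), array([ 0.6263,  0.2633, -1.6727]))
(np.float64(77.11764705882354), array([ 0.6261,  0.2633, -1.7319]))
(np.float64(171.80392156862743), array([0.6251, 0.2652, 1.4807]))
(np.float64(173.7764705882353), array([0.6248, 0.2659, 1.4643]))
```

View pics/fs.png

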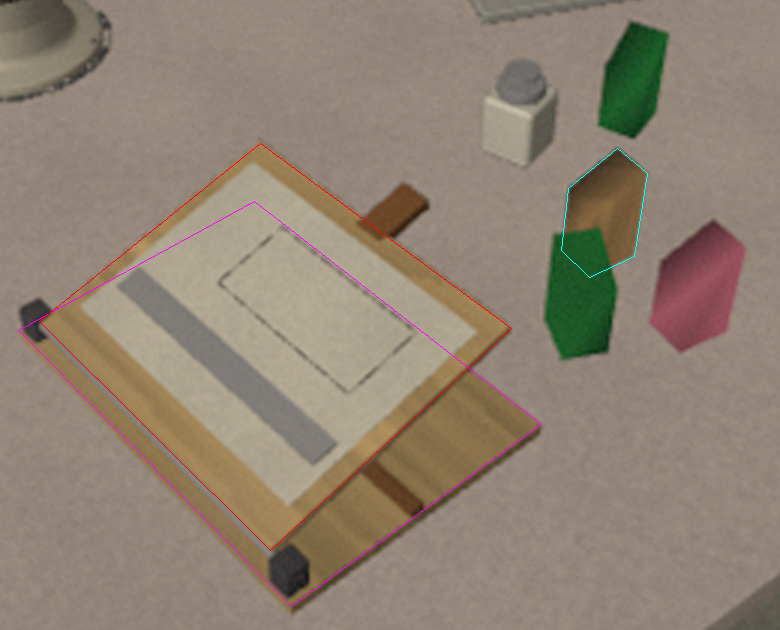

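View pics/ft.png

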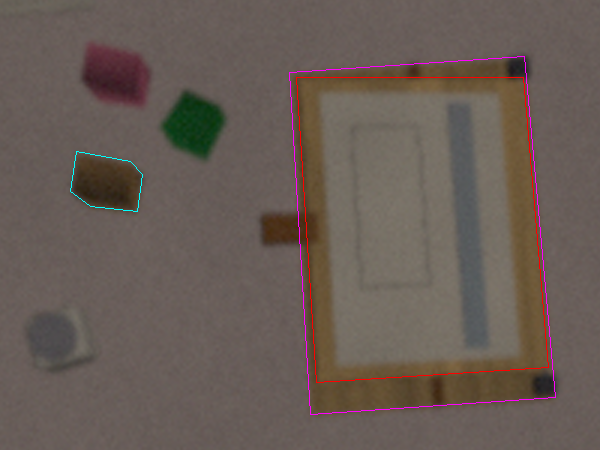

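The fit is good: the overlays match in both views and residuals are about 1 px. I'll plan the tab pinch with the tool vertical and its y axis along the hinge, then raise along the arc.

```bash
cat > plan.py <<'E'
from h import *
from fit import M,panel,ap,S,T,pt
BQ=(0.5824,-0.0569,-1.4935); m=M(*BQ)
R0=np.column_stack([m[:3,0],-m[:3,1],[0,0,-1]])
def Rt(phi,Rb=m[:3,:3]):   # tool rot: back leans to +bx by phi
    R=np.column_stack([Rb[:,0],-Rb[:,1],[0,0,-1]])
    return cv2.Rodrigues(Rb[:,1]*phi)[0]@R
def tcp(g,R): return np.array(g)-.006*R[:,2]
def tab(th): return ap(panel(m,th),[(-.262,0,.005)])[0]
def rows(targets):
    for p,R in targets:
        d,a=tool(p,R); print(d.tolist(),a.tolist())
E
python3 - <<'E'
from plan import *
R=Rt(0);g=tab(.2606);print('tab',g,'hinge',ap(m,[(.115,0,.03)]))
rows([(tcp(g+[0,0,.12],R),R),(tcp(g,R),R)])
print('tab arc in tool axes from .26 (mm):')
for th in(.35,.45,.55,.65,.75,.85,.88):
    Q=Rt(th-.2606);print(th,(R.T@(tcp(tab(th),Q)-tcp(g,R))*1000).round(1).tolist(),round(th-.2606,3))
print('disp',onz(T,*pt(70,450),.09),'pink',onz(T,*pt(160,100),.06),'green',onz(T,*pt(260,165),.06),'green2',onz(T,141,231,.06))
E
```

```text
tab [0.57183134 0.07955675 0.10233819] hinge [[ 0.59128023 -0.17155662  0.03      ]]
[525.6, 385.3, 19.0] [0.002, -0.001, 1.205]
[525.5, 385.0, 139.0] [0.002, -0.001, 1.205]
tab arc in tool axes from .26 (mm):
0.35 [8.0, 0.0, -22.2] 0.089
0.45 [19.3, 0.0, -46.0] 0.189
0.55 [32.8, 0.0, -68.6] 0.289
0.65 [48.6, -0.0, -89.8] 0.389
0.75 [66.4, 0.0, -109.2] 0.489
0.85 [86.0, -0.0, -126.8] 0.589
0.88 [92.3, 0.0, -131.7] 0.619
disp [0.46470578 0.30323843 0.09      ] pink [0.73537558 0.2519225  0.06      ] green [0.68493957 0.17366013 0.06      ] green2 [0.49868195 0.42034671 0.06      ]
```

move_arm --series '[{"grip":1,"xyz":[40,29,0],"angular":[0,0,0.09]},{"grip":1,"xyz":[80,59,0],"angular":[0,0,0.18]},{"grip":1,"xyz":[120,88,0],"angular":[0,0,0.28]},{"grip":1,"xyz":[160,117,0],"angular":[0,0,0.37]},{"grip":1,"xyz":[200,147,0],"angular":[0,0,0.46]},{"grip":1,"xyz":[240,176,0],"angular":[0,0,0.55]},{"grip":1,"xyz":[280,205,0],"angular":[0,0,0.64]},{"grip":1,"xyz":[320,235,0],"angular":[0,0,0.73]},{"grip":1,"xyz":[360,264,0],"angular":[0,0,0.83]},{"grip":1,"xyz":[400,293,0],"angular":[0,0,0.92]}]'

```text
time_s: 1.1
tcp_pos: [0.4786, 0.2024, 0.2474]
ee_rot: [[0.351, -0.936, -0.0], [-0.936, -0.351, -0.0], [-0.0, 0.0, -1.0]]
wrist_force: [1.0, 0.7, -0.4]
gripper_width: 1.004
gripper_force: 0.0
```

```bash
python3 - <<'E'
from plan import *
R=Rt(0);g=tab(.2606);print(r.sense()['joints'])
rows([(tcp(g+[0,0,.06],R),R),(tcp(g,R),R)])
E
```

```text
[ 4.08289241e+01  1.17834969e+01 -1.41850868e+01 -1.28444651e-02
 -6.40458674e+01 -2.02942778e+01]
[147.8, -44.2, 79.0] [0.0, 0.0, 0.281]
[147.8, -44.3, 139.0] [0.0, 0.0, 0.281]
```

move_arm --series '[{"grip":1,"xyz":[48,-14,0],"angular":[0,0,0.1]},{"grip":1,"xyz":[95,-28,10],"angular":[0,0,0.19]},{"grip":1,"xyz":[135,-40,35],"angular":[0,0,0.28]},{"grip":1,"xyz":[148,-44,79],"angular":[0,0,0.281]},{"grip":1,"xyz":[148,-44,79],"angular":[0,0,0.281]},{"grip":1,"xyz":[148,-44,79],"angular":[0,0,0.281]}]'

```text
time_s: 1.7
tcp_pos: [0.5714, 0.081, 0.1679]
ee_rot: [[0.081, -0.997, -0.002], [-0.997, -0.081, -0.001], [0.001, 0.002, -1.0]]
wrist_force: [-0.2, 0.3, -0.5]
gripper_width: 1.001
gripper_force: 0.0
```

```bash
python3 - <<'E'
from plan import *
R=Rt(0);g=tab(.2606)
rows([(tcp(g,R),R)])
c=cam('scene'); save(c,'s2.png',(240,110,380,215),4)
E
```

```text
[1.4, -0.5, 59.6] [0.002, -0.001, 0.003]
```

View pics/s2.png

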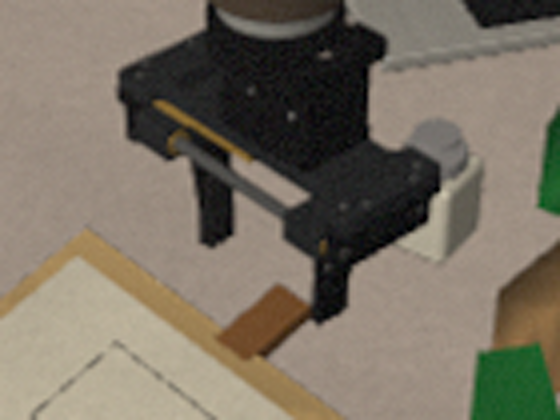

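The open fingers, with tips at crop (213,240) and (325,315), straddle the tab at (265,320). Now I'll descend and pinch.

move_arm --series '[{"grip":1,"xyz":[1,0,25],"angular":[0,0,0]},{"grip":1,"xyz":[1,0,48],"angular":[0,0,0]},{"grip":1,"xyz":[1,0,59],"angular":[0,0,0]},{"grip":0.25,"xyz":[1,0,59],"angular":[0,0,0]},{"grip":0.25,"xyz":[1,0,59],"angular":[0,0,0]},{"grip":0.25,"xyz":[1,0,59],"angular":[0,0,0]},{"grip":0.2,"xyz":[1,0,59],"angular":[0,0,0]},{"grip":0.2,"xyz":[1,0,59],"angular":[0,0,0]}]'

```text
time_s: 2.55
tcp_pos: [0.572, 0.0806, 0.1103]
ee_rot: [[0.081, -0.997, 0.001], [-0.997, -0.081, 0.0], [-0.0, -0.001, -1.0]]
wrist_force: [-1.1, 0.7, -0.5]
gripper_width: 0.632
gripper_force: 0.0
```

move_arm --series '[{"grip":0.2,"xyz":[0,0,0],"angular":[0,0,0]},{"grip":0.2,"xyz":[0,0,0],"angular":[0,0,0]},{"grip":0.2,"xyz":[0,0,0],"angular":[0,0,0]},{"grip":0.2,"xyz":[0,0,0],"angular":[0,0,0]},{"grip":0.2,"xyz":[0,0,0],"angular":[0,0,0]},{"grip":0.2,"xyz":[0,0,0],"angular":[0,0,0]}]'

```text
time_s: 3.15
tcp_pos: [0.5712, 0.0804, 0.1094]
ee_rot: [[0.081, -0.997, -0.001], [-0.997, -0.081, -0.0], [0.0, 0.001, -1.0]]
wrist_force: [-0.9, 0.3, 1.2]
gripper_width: 0.336
gripper_force: 30.0
```

Pinched at 29 mm. Next I'll raise it along the arc.

move_arm --series '[{"grip":0.2,"xyz":[4,0,-11],"angular":[0,-0.045,0]},{"grip":0.2,"xyz":[8,0,-22],"angular":[0,-0.089,0]},{"grip":0.2,"xyz":[13.5,0,-34],"angular":[0,-0.139,0]},{"grip":0.2,"xyz":[19.3,0,-46],"angular":[0,-0.189,0]},{"grip":0.2,"xyz":[26,0,-57.4],"angular":[0,-0.239,0]},{"grip":0.2,"xyz":[32.8,0,-68.6],"angular":[0,-0.289,0]},{"grip":0.2,"xyz":[40.5,0,-79.4],"angular":[0,-0.339,0]},{"grip":0.2,"xyz":[48.6,0,-89.8],"angular":[0,-0.389,0]},{"grip":0.2,"xyz":[48.6,0,-89.8],"angular":[0,-0.389,0]}]'

```text
time_s: 4.05
tcp_pos: [0.5749, 0.031, 0.1997]
ee_rot: [[0.073, -0.997, -0.032], [-0.922, -0.079, 0.379], [-0.381, 0.002, -0.925]]
wrist_force: [-3.9, 0.4, 2.8]
gripper_width: 0.336
gripper_force: 30.0
```

```bash
python3 - <<'E'
from plan import *
s=r.sense();print(s['wrist_force'],s['joints'])
rows([(tcp(tab(t),Rt(t-.2606)),Rt(t-.2606)) for t in(.65,.7,.75,.8,.85,.88)])
E
```

```text
[-3.90513209  0.41116542  2.83606   ] [  6.9385468   21.63241368  -1.45726109 -24.22695642 -67.94542782
   7.00540745]
[0.6, -0.7, 1.5] [0.003, 0.001, 0.001]
[4.8, -0.6, -11.0] [0.003, -0.049, 0.001]
[9.6, -0.6, -23.3] [0.003, -0.099, 0.001]
[15.1, -0.5, -35.3] [0.003, -0.149, 0.001]
[21.1, -0.5, -47.0] [0.003, -0.199, 0.001]
[25.0, -0.5, -53.9] [0.003, -0.229, 0.001]
```

move_arm --series '[{"grip":0.2,"xyz":[4.5,-0.3,-11.5],"angular":[0,-0.049,0]},{"grip":0.2,"xyz":[9.3,-0.5,-23.8],"angular":[0,-0.099,0]},{"grip":0.2,"xyz":[14.8,-0.5,-35.8],"angular":[0,-0.149,0]},{"grip":0.2,"xyz":[20.8,-0.5,-47.5],"angular":[0,-0.199,0]},{"grip":0.2,"xyz":[23.5,-0.5,-52],"angular":[0,-0.22,0]},{"grip":0.2,"xyz":[23.5,-0.5,-52],"angular":[0,-0.22,0]},{"grip":0.2,"xyz":[23.5,-0.5,-52],"angular":[0,-0.22,0]},{"grip":0.6,"xyz":[23.5,-0.5,-52],"angular":[0,-0.22,0]},{"grip":0.6,"xyz":[23.5,-0.5,-52],"angular":[0,-0.22,0]},{"grip":0.6,"xyz":[23.5,-0.5,-52],"angular":[0,-0.22,0]}]'

```text
time_s: 5.05
tcp_pos: [0.5799, -0.0092, 0.2385]
ee_rot: [[0.067, -0.997, -0.045], [-0.818, -0.081, 0.569], [-0.571, -0.001, -0.821]]
wrist_force: [-0.3, -0.1, -0.0]
gripper_width: 0.523
gripper_force: 0.0
```

```bash
python3 - <<'E'
from plan import *
s=r.sense();print(s['wrist_force'],s['joints'],s['gripper_width'])
rows([(tcp(tab(t),Rt(t-.2606)),Rt(t-.2606)) for t in(.85,.87)])
E
```

```text
[-0.30616967 -0.13496464 -0.00288461] [ -3.67646718  23.45119461   6.68087667 -34.91787808 -80.87058802
  16.40663991] 0.5229449623563438
[-0.6, 1.2, 4.5] [0.001, 0.018, 0.003]
[0.9, 1.2, -0.5] [0.001, -0.002, 0.003]
```

move_arm --series '[{"grip":0.8,"xyz":[0,0,0],"angular":[0,0,0]},{"grip":0.8,"xyz":[0,0,0],"angular":[0,0,0]},{"grip":0.8,"xyz":[0,0,-30],"angular":[0,0,0]},{"grip":0.8,"xyz":[0,0,-70],"angular":[0,0,0]},{"grip":0.8,"xyz":[0,0,-110],"angular":[0,0,0]}]'

```text
time_s: 5.55
tcp_pos: [0.5844, -0.0725, 0.3296]
ee_rot: [[0.066, -0.997, -0.047], [-0.818, -0.081, 0.57], [-0.572, 0.001, -0.82]]
wrist_force: [0.7, -0.9, 0.3]
gripper_width: 0.793
gripper_force: 0.0
```

```bash
python3 - <<'E'
from plan import *
mp=M(.6263,.2633,-1.69)[:3,:3]
g=np.array([.6263,.2633,.063]);Q=Rt(-.611,mp)
print(Q.round(3).tolist(),tcp(g,Q))
L=[((.58,.0,.40),Rt(.3)),((.58,.1,.42),Rt(0)),((.60,.24,.36),Rt(-.3)),(tcp(g-.13*Q[:,2],Q),Q),(tcp(g-.07*Q[:,2],Q),Q),(tcp(g,Q),Q)]
rows(L)
E
```

```text
[[-0.097, -0.993, -0.068], [-0.813, 0.119, -0.57], [0.574, -0.0, -0.819]] [0.62670934 0.26671769 0.06791445]
[-99.8, -1.5, -16.2] [0.003, 0.309, 0.003]
[-193.0, -9.6, 24.4] [0.002, 0.609, 0.004]
[-271.9, -41.0, 152.4] [0.001, 0.909, 0.004]
[-245.8, -84.8, 360.5] [0.001, 1.215, 0.214]
[-190.0, -77.9, 381.5] [0.001, 1.215, 0.214]
[-124.9, -70.0, 406.0] [0.001, 1.215, 0.214]
```

move_arm --series '[{"grip":0.8,"xyz":[-45,-1,-12],"angular":[0,0.12,0]},{"grip":0.8,"xyz":[-90,-1.5,-16],"angular":[0,0.25,0]},{"grip":0.8,"xyz":[-135,-5,0],"angular":[0,0.38,0]},{"grip":0.8,"xyz":[-175,-8,15],"angular":[0,0.51,0]},{"grip":0.8,"xyz":[-205,-12,40],"angular":[0,0.64,0]},{"grip":0.8,"xyz":[-230,-22,80],"angular":[0,0.76,0]},{"grip":0.8,"xyz":[-255,-32,120],"angular":[0,0.88,0.02]},{"grip":0.8,"xyz":[-272,-42,152],"angular":[0,0.98,0.06]},{"grip":0.8,"xyz":[-275,-50,185],"angular":[0,1.08,0.12]},{"grip":0.8,"xyz":[-272,-60,225],"angular":[0,1.15,0.18]}]'

```text
time_s: 6.55
tcp_pos: [0.6158, 0.2864, 0.2998]
ee_rot: [[-0.074, -0.996, -0.048], [-0.851, 0.088, -0.517], [0.519, 0.002, -0.855]]
wrist_force: [0.3, 0.3, 0.2]
gripper_width: 0.796
gripper_force: 0.0
```

```bash
cat > p2.py <<'E'
from plan import *
mp=M(.6263,.2633,-1.69)[:3,:3]
g=np.array([.6263,.2633,.063]);Q=Rt(-.611,mp)
rows([(tcp(g-d*Q[:,2],Q),Q) for d in (.2,.13,.07,0)])
E
python3 p2.py
```

```text
[-117.4, -16.3, 8.3] [-0.015, 0.065, 0.027]
[-112.9, -15.2, 78.1] [-0.015, 0.065, 0.027]
[-109.0, -14.2, 138.0] [-0.015, 0.065, 0.027]
[-104.5, -13.1, 207.8] [-0.015, 0.065, 0.027]
```

move_arm --series '[{"grip":0.75,"xyz":[-45,-8,0],"angular":[-0.01,0.04,0.015]},{"grip":0.75,"xyz":[-90,-16,5],"angular":[-0.015,0.065,0.027]},{"grip":0.75,"xyz":[-117,-16,20],"angular":[-0.015,0.065,0.027]},{"grip":0.75,"xyz":[-114,-15.5,60],"angular":[-0.015,0.065,0.027]},{"grip":0.75,"xyz":[-111,-15,105],"angular":[-0.015,0.065,0.027]},{"grip":0.75,"xyz":[-109,-14,138],"angular":[-0.015,0.065,0.027]},{"grip":0.75,"xyz":[-109,-14,138],"angular":[-0.015,0.065,0.027]},{"grip":0.75,"xyz":[-109,-14,138],"angular":[-0.015,0.065,0.027]}]'

```text
time_s: 7.35
tcp_pos: [0.6314, 0.3041, 0.1255]
ee_rot: [[-0.096, -0.993, -0.071], [-0.814, 0.119, -0.569], [0.573, 0.003, -0.82]]
wrist_force: [0.6, 0.1, 1.5]
gripper_width: 0.749
gripper_force: 0.0
```

```bash
python3 p2.py; python3 - <<'E'
from h import *
c=cam('scene'); save(c,'s3.png',(300,90,450,202),4)
E
```

```text
[-2.3, 0.5, -131.2] [0.002, 0.001, 0.001]
[-2.2, 0.3, -61.2] [0.002, 0.001, 0.001]
[-2.2, 0.2, -1.2] [0.002, 0.001, 0.001]
[-2.1, -0.0, 68.8] [0.002, 0.001, 0.001]
```

View pics/s3.png

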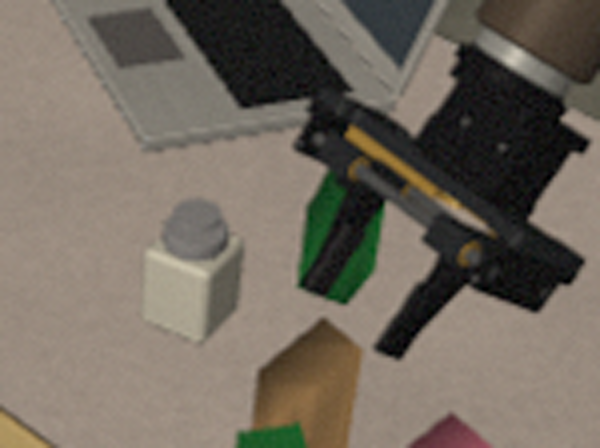

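The fingers, with tips at crop (315,290) and (390,350), point at the tan block (320,380) and straddle its axis. The dispenser is clear. Next I'll advance and grip.

move_arm --series '[{"grip":0.75,"xyz":[-2,0,25],"angular":[0,0,0]},{"grip":0.75,"xyz":[-2,0,50],"angular":[0,0,0]},{"grip":0.75,"xyz":[-2,0,68],"angular":[0,0,0]},{"grip":0.75,"xyz":[-2,0,68],"angular":[0,0,0]},{"grip":0.3,"xyz":[-2,0,68],"angular":[0,0,0]},{"grip":0.3,"xyz":[-2,0,68],"angular":[0,0,0]},{"grip":0.3,"xyz":[-2,0,68],"angular":[0,0,0]},{"grip":0.3,"xyz":[-2,0,68],"angular":[0,0,0]},{"grip":0.3,"xyz":[-2,0,68],"angular":[0,0,0]},{"grip":0.3,"xyz":[-2,0,68],"angular":[0,0,0]}]'

```text
time_s: 8.4
tcp_pos: [0.6263, 0.2678, 0.0691]
ee_rot: [[-0.096, -0.993, -0.07], [-0.815, 0.119, -0.567], [0.572, 0.002, -0.82]]
wrist_force: [-1.0, 1.9, 2.8]
gripper_width: 0.458
gripper_force: 29.9
```

move_arm --series '[{"grip":0.3,"xyz":[0,0,0],"angular":[0,0,0]},{"grip":0.3,"xyz":[0,0,0],"angular":[0,0,0]},{"grip":0.3,"xyz":[0,0,0],"angular":[0,0,0]}]'

```text
time_s: 8.7
tcp_pos: [0.6263, 0.2677, 0.0691]
ee_rot: [[-0.096, -0.993, -0.07], [-0.815, 0.119, -0.567], [0.572, 0.002, -0.82]]
wrist_force: [-1.8, 3.3, 5.2]
gripper_width: 0.458
gripper_force: 29.9
```

```bash
python3 p2.py
```

```text
[-0.4, -0.1, -198.5] [0.002, 0.002, 0.001]
[-0.2, -0.2, -128.5] [0.002, 0.002, 0.001]
[-0.1, -0.3, -68.5] [0.002, 0.002, 0.001]
[0.1, -0.5, 1.5] [0.002, 0.002, 0.001]
```

Gripped at 39.8 mm. Next I'll lift and transfer.

```bash
cat > p3.py <<'E'
from plan import *
import sys
def tgt(bx,z,by=0.,dy=0.):   # prop origin in board frame (z = prop underside world), grasp .064 above
    Q=Rt(-.609); o=ap(m,[(bx,by,0)])[0]; o[2]=z+.064; return tcp(o,Q),Q
if __name__=="__main__":
    a=[float(x) for x in sys.argv[1:]]
    rows([tgt(*p) for p in zip(a[::2],a[1::2])])
E
python3 p3.py -.25 .06 -.17 .055 -.10 .035 -.06 .022 -.045 .020 -.045 .013
python3 -c "
from h import *
s=r.sense();print((s['ee_rot'].T@[0,0,.06]*1000).round(1),s['joints'])"
```

```text
[98.9, 54.6, -3.8] [0.114, 0.001, -0.16]
[160.5, 39.0, 45.1] [0.114, 0.001, -0.16]
[205.4, 25.3, 100.7] [0.114, 0.001, -0.16]
[230.1, 17.5, 133.8] [0.114, 0.001, -0.16]
[241.1, 14.5, 143.9] [0.114, 0.001, -0.16]
[237.1, 14.5, 149.6] [0.114, 0.001, -0.16]
[ 34.3   0.1 -49.2] [ 44.56064696  46.94904358   3.73577029  21.44163566 -76.3944475
 -61.99654788]
```

move_arm --series '[{"grip":0.3,"xyz":[12,0,-16],"angular":[0,0,0]},{"grip":0.3,"xyz":[34,0,-49],"angular":[0,0,0]},{"grip":0.3,"xyz":[52,15,-40],"angular":[0.03,0,-0.04]},{"grip":0.3,"xyz":[72,33,-25],"angular":[0.06,0,-0.08]},{"grip":0.3,"xyz":[99,54,-4],"angular":[0.09,0,-0.12]},{"grip":0.3,"xyz":[130,47,20],"angular":[0.114,0,-0.16]},{"grip":0.3,"xyz":[160,39,45],"angular":[0.114,0,-0.16]},{"grip":0.3,"xyz":[160,39,45],"angular":[0.114,0,-0.16]},{"grip":0.3,"xyz":[160,39,45],"angular":[0.114,0,-0.16]}]'

```text
time_s: 9.6
tcp_pos: [0.5683, 0.1142, 0.1225]
ee_rot: [[0.063, -0.997, 0.04], [-0.818, -0.074, -0.571], [0.572, 0.003, -0.82]]
wrist_force: [0.7, 0.8, -1.3]
gripper_width: 0.46
gripper_force: 29.9
```

```bash
python3 p3.py -.17 .055 -.10 .035 -.06 .022 -.045 .020 -.045 .013; python3 - <<'E'
from h import *
s=r.sense();print(s['joints'])
c=cam('scene'); save(c,'s4.png',(170,50,440,260),2.6)
E
```

```text
[-0.6, -0.9, -2.2] [0.004, -0.0, -0.001]
[45.3, -1.1, 54.3] [0.004, -0.0, -0.001]
[70.7, -1.3, 87.8] [0.004, -0.0, -0.001]
[81.9, -1.3, 98.1] [0.004, -0.0, -0.001]
[77.8, -1.4, 103.8] [0.004, -0.0, -0.001]
[ 38.83937801  30.90759994 -23.25144313  32.24127464 -61.75045031
 -56.63803807]
```

View pics/s4.png

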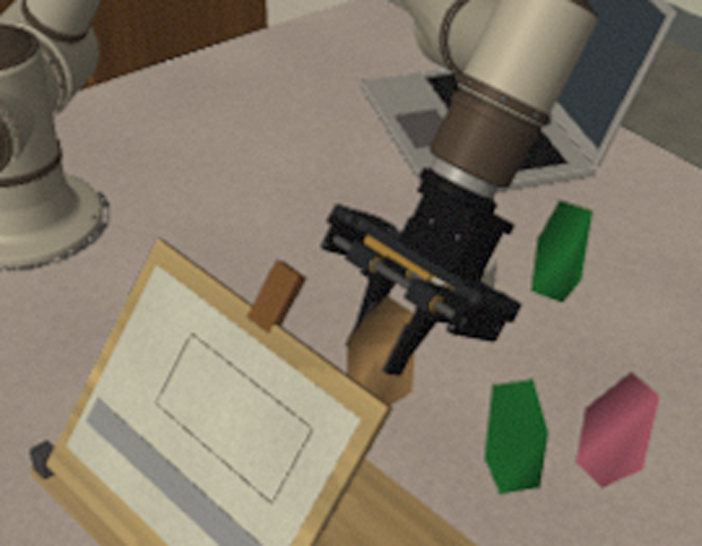

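The block is held upright at crop (380,355), the panel stays raised, and the other pieces are undisturbed. Next I'll move in under the panel.

move_arm --series '[{"grip":0.3,"xyz":[15,-1,16],"angular":[0.004,0,0]},{"grip":0.3,"xyz":[30,-1,35],"angular":[0.004,0,0]},{"grip":0.3,"xyz":[45,-1,54],"angular":[0.004,0,0]},{"grip":0.3,"xyz":[58,-1,71],"angular":[0.004,0,0]},{"grip":0.3,"xyz":[70,-1,87],"angular":[0.004,0,0]},{"grip":0.3,"xyz":[78,-1,94],"angular":[0.004,0,0]},{"grip":0.3,"xyz":[81,-1,98],"angular":[0.004,0,0]},{"grip":0.3,"xyz":[81,-1,98],"angular":[0.004,0,0]},{"grip":0.3,"xyz":[81,-1,98],"angular":[0.004,0,0]}]'

```text
time_s: 10.55
tcp_pos: [0.5797, -0.0052, 0.0894]
ee_rot: [[0.064, -0.997, 0.048], [-0.818, -0.08, -0.57], [0.572, -0.003, -0.82]]
wrist_force: [-0.8, -0.2, -1.3]
gripper_width: 0.46
gripper_force: 29.9
```

```bash
python3 p3.py -.045 .016 -.045 .013 -.045 .012 -.03 .013 -.025 .013 -.020 .013
```

```text
[0.2, 1.3, 5.5] [-0.004, 0.0, 0.001]
[-1.6, 1.3, 8.0] [-0.004, 0.0, 0.001]
[-2.1, 1.3, 8.8] [-0.004, 0.0, 0.001]
[10.7, 1.4, 16.6] [-0.004, 0.0, 0.001]
[14.8, 1.4, 19.4] [-0.004, 0.0, 0.001]
[19.0, 1.4, 22.3] [-0.004, 0.0, 0.001]
```

move_arm --series '[{"grip":0.3,"xyz":[0,1,5.5],"angular":[-0.004,0,0]},{"grip":0.3,"xyz":[-1,1,7],"angular":[-0.004,0,0]},{"grip":0.3,"xyz":[-1.6,1,8],"angular":[-0.004,0,0]},{"grip":0.3,"xyz":[-1.6,1,8],"angular":[-0.004,0,0]}]'

```text
time_s: 10.95
tcp_pos: [0.5783, -0.0094, 0.0814]
ee_rot: [[0.064, -0.997, 0.042], [-0.818, -0.077, -0.571], [0.572, 0.002, -0.82]]
wrist_force: [0.1, 0.1, -1.4]
gripper_width: 0.456
gripper_force: 29.9
```

```bash
python3 p3.py -.045 .012 -.025 .013 -.020 .013
```

```text
[-0.9, -0.4, 0.0] [0.002, -0.0, 0.001]
[16.1, -0.4, 10.6] [0.002, -0.0, 0.001]
[20.2, -0.4, 13.5] [0.002, -0.0, 0.001]
```

move_arm --series '[{"grip":0.3,"xyz":[-0.6,0,0.8],"angular":[0,0,0]},{"grip":0.3,"xyz":[-0.6,0,0.8],"angular":[0,0,0]},{"grip":0.3,"xyz":[-0.6,0,0.8],"angular":[0,0,0]}]'

```text
time_s: 11.25
tcp_pos: [0.5785, -0.0094, 0.081]
ee_rot: [[0.063, -0.997, 0.043], [-0.818, -0.077, -0.571], [0.572, 0.001, -0.82]]
wrist_force: [-0.7, 0.3, 1.0]
gripper_width: 0.46
gripper_force: 29.9
```

move_arm --series '[{"grip":0.3,"xyz":[3.3,0,2.3],"angular":[0,0,0]},{"grip":0.3,"xyz":[6.6,0,4.6],"angular":[0,0,0]},{"grip":0.3,"xyz":[9.9,0,6.9],"angular":[0,0,0]},{"grip":0.3,"xyz":[12.4,0,8.6],"angular":[0,0,0]},{"grip":0.3,"xyz":[12.4,0,8.6],"angular":[0,0,0]}]'

```text
time_s: 11.75
tcp_pos: [0.5798, -0.025, 0.081]
ee_rot: [[0.063, -0.997, 0.043], [-0.818, -0.076, -0.571], [0.572, 0.001, -0.82]]
wrist_force: [2.1, -0.6, 1.5]
gripper_width: 0.457
gripper_force: 29.8
```

move_arm --series '[{"grip":0.3,"xyz":[1.6,0,1.1],"angular":[0,0,0]},{"grip":0.3,"xyz":[3.3,0,2.3],"angular":[0,0,0]},{"grip":0.3,"xyz":[3.3,0,2.3],"angular":[0,0,0]}]'

```text
time_s: 12.05
tcp_pos: [0.5801, -0.0274, 0.0811]
ee_rot: [[0.063, -0.997, 0.045], [-0.819, -0.078, -0.569], [0.571, -0.0, -0.821]]
wrist_force: [-2.7, 8.1, 5.3]
gripper_width: 0.459
gripper_force: 29.9
```

move_arm --series '[{"grip":0.3,"xyz":[1.6,0,1.1],"angular":[0,0,0]},{"grip":0.3,"xyz":[1.6,0,1.1],"angular":[0,0,0]}]'

```text
time_s: 12.25
tcp_pos: [0.5803, -0.0286, 0.0812]
ee_rot: [[0.064, -0.997, 0.045], [-0.819, -0.078, -0.568], [0.57, -0.001, -0.822]]
wrist_force: [-5.8, 11.1, 7.4]
gripper_width: 0.458
gripper_force: 30.0
```

The block is firm against the batten at 11 N. Now I'll release and back out along the tool axis.

move_arm --series '[{"grip":0.75,"xyz":[0,0,0],"angular":[0,0,0]},{"grip":0.75,"xyz":[0,0,0],"angular":[0,0,0]},{"grip":0.75,"xyz":[0,0,0],"angular":[0,0,0]},{"grip":0.75,"xyz":[0,0,0],"angular":[0,0,0]},{"grip":0.75,"xyz":[0,0,0],"angular":[0,0,0]},{"grip":0.75,"xyz":[0,0,-15],"angular":[0,0,0]},{"grip":0.75,"xyz":[0,0,-40],"angular":[0,0,0]},{"grip":0.75,"xyz":[-10,0,-80],"angular":[0,0,0]},{"grip":0.75,"xyz":[-30,0,-120],"angular":[0,0,0]},{"grip":0.75,"xyz":[-50,0,-160],"angular":[0,0,0]}]'

```text
time_s: 13.25
tcp_pos: [0.5696, 0.1026, 0.1843]
ee_rot: [[0.063, -0.997, 0.042], [-0.818, -0.075, -0.57], [0.572, 0.002, -0.82]]
wrist_force: [0.4, 0.9, -0.2]
gripper_width: 0.75
gripper_force: 0.0
```

move_arm --series '[{"grip":0.75,"xyz":[-40,0,-20],"angular":[0,0,0]},{"grip":0.75,"xyz":[-50,0,-70],"angular":[0,0,0]},{"grip":0.75,"xyz":[-50,0,-110],"angular":[0,0,0]}]'

```text
time_s: 13.55
tcp_pos: [0.5616, 0.2076, 0.2449]
ee_rot: [[0.066, -0.997, 0.042], [-0.817, -0.078, -0.572], [0.573, 0.004, -0.819]]
wrist_force: [1.1, 0.6, -0.7]
gripper_width: 0.747
gripper_force: 0.0
```

```bash
python3 - <<'E'
from plan import *
c=cam('scene')
V=[(sx*.025,sy*.02,z) for sx in(-1,1) for sy in(-1,1) for z in(0,.072 if sx>0 else .095)]
im=cv2.resize(c["img"],None,fx=3,fy=3,interpolation=cv2.INTER_CUBIC)
pm=m.copy();pm[:3,3]=ap(m,[(-.025,-.0,.012)])[0]
u=((proj(c,ap(pm,V))+.5)*3).astype(np.int32)
for i,j in((0,2),(4,6),(1,3),(5,7),(0,4),(2,6),(1,5),(3,7),(0,1),(2,3),(4,5),(6,7)): cv2.line(im,u[i].tolist(),u[j].tolist(),(0,255,255),1)
for th in(.85,.87,.89):
  p=panel(m,th);u=((proj(c,ap(p,[(0,-.15,.01),(0,.15,.01),(-.24,.15,.01),(-.24,-.15,.01)]))+.5)*3).astype(np.int32)
  cv2.polylines(im,[u],1,(255,0,0),1)
c2=dict(img=im[300:900,500:1250]);save(c2,'s5.png')
E
```

```text
(no output)
```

View pics/s5.png

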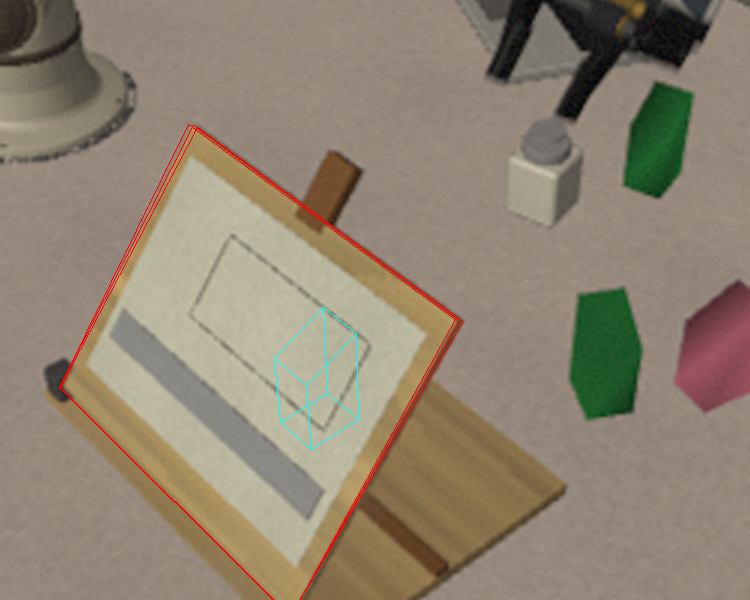

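The panel stands at about 0.86 rad and hides the block at its expected place (crop 320,380). The bystanders are unmoved. The push contact came at the predicted x of -25 mm, so I'll return to the tab.

```bash
cat > p4.py <<'E'
from plan import *
import sys
def tg(th,back=0):
    Q=Rt(th-.2606);return tcp(tab(th)-back*Q[:,2],Q),Q
if __name__=="__main__":
    rows([tg(float(t)) for t in sys.argv[1:]])
E
python3 - <<'E'
from p4 import *
rows([((.57,.2,.38),Rt(-.4)),((.57,.1,.42),Rt(-.1)),((.58,.0,.41),Rt(.25)),tg(.86,.11),tg(.86,.05),tg(.86)])
E
```

```text
[82.9, -5.6, -98.7] [-0.01, -0.205, 0.001]
[187.7, 2.3, -75.0] [-0.01, -0.505, 0.002]
[264.7, 0.7, -9.7] [-0.01, -0.855, 0.004]
[275.6, 3.8, 98.0] [-0.009, -1.204, 0.006]
[219.6, 4.1, 119.5] [-0.009, -1.204, 0.006]
[172.9, 4.3, 137.5] [-0.009, -1.204, 0.006]
```

move_arm --series '[{"grip":1,"xyz":[28,-2,-38],"angular":[0,-0.08,0]},{"grip":1,"xyz":[58,-4,-75],"angular":[0,-0.16,0]},{"grip":1,"xyz":[95,-4,-98],"angular":[0,-0.26,0]},{"grip":1,"xyz":[140,-2,-90],"angular":[0,-0.38,0]},{"grip":1,"xyz":[185,1,-75],"angular":[0,-0.51,0]},{"grip":1,"xyz":[222,1,-48],"angular":[0,-0.64,0]},{"grip":1,"xyz":[255,1,-18],"angular":[0,-0.78,0]},{"grip":1,"xyz":[272,2,10],"angular":[-0.01,-0.92,0]},{"grip":1,"xyz":[278,3,45],"angular":[-0.01,-1.06,0]},{"grip":1,"xyz":[278,4,75],"angular":[-0.01,-1.2,0]}]'

```text
time_s: 14.6
tcp_pos: [0.579, -0.0672, 0.343]
ee_rot: [[0.057, -0.997, -0.047], [-0.826, -0.074, 0.559], [-0.561, 0.007, -0.828]]
wrist_force: [1.3, 0.5, -0.4]
gripper_width: 1.004
gripper_force: 0.0
```

```bash
python3 - <<'E'
from p4 import *
rows([tg(.86,.11),tg(.86,.05),tg(.86)])
E
```

```text
[11.3, -4.3, 10.9] [0.004, -0.003, -0.007]
[11.1, -4.6, 70.9] [0.004, -0.003, -0.007]
[10.9, -4.8, 120.9] [0.004, -0.003, -0.007]
```

move_arm --series '[{"grip":1,"xyz":[11,-4.5,11],"angular":[0.004,-0.003,-0.007]},{"grip":1,"xyz":[11,-4.5,40],"angular":[0.004,-0.003,-0.007]},{"grip":1,"xyz":[11,-4.5,70],"angular":[0.004,-0.003,-0.007]},{"grip":1,"xyz":[11,-4.5,90],"angular":[0.004,-0.003,-0.007]},{"grip":1,"xyz":[11,-4.8,108],"angular":[0.004,-0.003,-0.007]},{"grip":1,"xyz":[11,-4.8,119],"angular":[0.004,-0.003,-0.007]},{"grip":0.25,"xyz":[11,-4.8,119],"angular":[0.004,-0.003,-0.007]},{"grip":0.2,"xyz":[11,-4.8,119],"angular":[0.004,-0.003,-0.007]},{"grip":0.2,"xyz":[11,-4.8,119],"angular":[0.004,-0.003,-0.007]},{"grip":0.2,"xyz":[11,-4.8,119],"angular":[0.004,-0.003,-0.007]}]'

```text
time_s: 15.6
tcp_pos: [0.5787, -0.0082, 0.2384]
ee_rot: [[0.065, -0.997, -0.046], [-0.826, -0.079, 0.557], [-0.559, 0.002, -0.829]]
wrist_force: [0.3, -0.3, -0.4]
gripper_width: 0.722
gripper_force: 0.0
```

move_arm --series '[{"grip":0.2,"xyz":[0,0,0],"angular":[0,0,0]},{"grip":0.2,"xyz":[0,0,0],"angular":[0,0,0]},{"grip":0.2,"xyz":[0,0,0],"angular":[0,0,0]},{"grip":0.2,"xyz":[0,0,0],"angular":[0,0,0]},{"grip":0.2,"xyz":[0,0,0],"angular":[0,0,0]},{"grip":0.2,"xyz":[0,0,0],"angular":[0,0,0]},{"grip":0.2,"xyz":[0,0,0],"angular":[0,0,0]},{"grip":0.2,"xyz":[0,0,0],"angular":[0,0,0]}]'

```text
time_s: 16.4
tcp_pos: [0.5778, -0.0079, 0.2375]
ee_rot: [[0.064, -0.997, -0.049], [-0.826, -0.08, 0.558], [-0.56, 0.005, -0.829]]
wrist_force: [-2.6, -1.0, 0.7]
gripper_width: 0.335
gripper_force: 30.0
```

```bash
python3 p4.py .86 .8 .75 .7 .65 .6 .55 .5
```

```text
[0.8, -0.8, 0.3] [0.006, -0.005, -0.0]
[-3.5, -0.9, 15.5] [0.006, 0.055, 0.0]
[-6.4, -1.0, 28.4] [0.006, 0.105, 0.0]
[-8.7, -1.0, 41.4] [0.006, 0.155, 0.0]
[-10.3, -1.1, 54.5] [0.006, 0.205, 0.001]
[-11.2, -1.2, 67.6] [0.006, 0.255, 0.001]
[-11.5, -1.3, 80.8] [0.006, 0.305, 0.001]
[-11.2, -1.3, 94.0] [0.006, 0.355, 0.001]
```

move_arm --series '[{"grip":0.2,"xyz":[-2,-0.5,7.5],"angular":[0,0.025,0]},{"grip":0.2,"xyz":[-4,-0.5,15],"angular":[0,0.055,0]},{"grip":0.2,"xyz":[-6.8,-0.5,28],"angular":[0,0.105,0]},{"grip":0.2,"xyz":[-9,-0.5,41],"angular":[0,0.155,0]},{"grip":0.2,"xyz":[-10.7,-0.5,54],"angular":[0,0.205,0]},{"grip":0.2,"xyz":[-11.6,-0.5,67],"angular":[0,0.255,0]},{"grip":0.2,"xyz":[-11.9,-0.6,74],"angular":[0,0.28,0]},{"grip":0.2,"xyz":[-12,-0.7,80.5],"angular":[0,0.305,0]},{"grip":0.2,"xyz":[-12,-0.7,80.5],"angular":[0,0.305,0]}]'

```text
time_s: 17.3
tcp_pos: [0.5736, 0.0483, 0.1766]
ee_rot: [[0.076, -0.997, -0.028], [-0.955, -0.081, 0.284], [-0.286, 0.005, -0.958]]
wrist_force: [-2.1, 2.9, -1.0]
gripper_width: 0.335
gripper_force: 30.0
```

```bash
python3 p4.py .55 .52 .5 .48 .47 .46 .45 .44 .43; python3 -c "
from h import *
print(r.sense()['wrist_force'])"
```

```text
[1.3, -0.6, -0.8] [0.006, 0.0, 0.002]
[-0.9, -0.7, 6.8] [0.006, 0.03, 0.002]
[-2.3, -0.7, 11.9] [0.006, 0.05, 0.002]
[-3.5, -0.7, 17.0] [0.006, 0.07, 0.002]
[-4.1, -0.7, 19.6] [0.006, 0.08, 0.002]
[-4.7, -0.8, 22.2] [0.006, 0.09, 0.002]
[-5.2, -0.8, 24.7] [0.006, 0.1, 0.002]
[-5.7, -0.8, 27.3] [0.006, 0.11, 0.002]
[-6.2, -0.8, 29.9] [0.006, 0.12, 0.002]
[-2.13072355  2.88913266 -1.03045576]
```

move_arm --series '[{"grip":0.2,"xyz":[-1.6,-0.3,6.5],"angular":[0,0.03,0]},{"grip":0.2,"xyz":[-3,-0.3,11.7],"angular":[0,0.05,0]},{"grip":0.2,"xyz":[-4.2,-0.3,17],"angular":[0,0.07,0]},{"grip":0.2,"xyz":[-5,-0.3,19.6],"angular":[0,0.08,0]},{"grip":0.2,"xyz":[-5,-0.3,19.6],"angular":[0,0.08,0]}]'

```text
time_s: 17.8
tcp_pos: [0.5729, 0.0585, 0.1599]
ee_rot: [[0.077, -0.997, -0.022], [-0.975, -0.08, 0.209], [-0.21, 0.006, -0.978]]
wrist_force: [-4.2, 4.8, 2.2]
gripper_width: 0.336
gripper_force: 30.0
```

move_arm --series '[{"grip":0.2,"xyz":[-0.5,0,2.5],"angular":[0,0.01,0]},{"grip":0.2,"xyz":[-1,0,5],"angular":[0,0.02,0]},{"grip":0.2,"xyz":[-1,0,5],"angular":[0,0.02,0]}]'

```text
time_s: 18.1
tcp_pos: [0.5727, 0.0608, 0.1556]
ee_rot: [[0.077, -0.997, -0.02], [-0.979, -0.08, 0.19], [-0.191, 0.005, -0.982]]
wrist_force: [-5.7, 5.0, 4.5]
gripper_width: 0.336
gripper_force: 30.0
```

```bash
python3 p4.py .46 .45 .44 .43
```

```text
[1.5, -0.5, -1.4] [0.006, -0.007, 0.001]
[0.7, -0.5, 1.1] [0.006, 0.003, 0.001]
[-0.0, -0.6, 3.6] [0.006, 0.013, 0.001]
[-0.8, -0.6, 6.2] [0.006, 0.023, 0.001]
```

move_arm --series '[{"grip":0.2,"xyz":[-0.2,0,1.3],"angular":[0,0.005,0]},{"grip":0.2,"xyz":[-0.4,0,2.5],"angular":[0,0.01,0]},{"grip":0.2,"xyz":[-0.4,0,2.5],"angular":[0,0.01,0]}]'

```text
time_s: 18.4
tcp_pos: [0.5727, 0.0619, 0.1535]
ee_rot: [[0.077, -0.997, -0.02], [-0.98, -0.079, 0.181], [-0.182, 0.005, -0.983]]
wrist_force: [-6.4, 6.4, 5.3]
gripper_width: 0.338
gripper_force: 30.0
```

move_arm --series '[{"grip":0.2,"xyz":[-0.2,0,1.3],"angular":[0,0.005,0]},{"grip":0.2,"xyz":[-0.4,0,2.5],"angular":[0,0.01,0]},{"grip":0.2,"xyz":[-0.4,0,2.5],"angular":[0,0.01,0]}]'

```text
time_s: 18.7
tcp_pos: [0.5726, 0.0631, 0.1513]
ee_rot: [[0.077, -0.997, -0.019], [-0.982, -0.079, 0.171], [-0.172, 0.005, -0.985]]
wrist_force: [-7.0, 7.4, 6.2]
gripper_width: 0.337
gripper_force: 30.0
```

```bash
python3 p4.py .45 .44 .43 .42
```

```text
[2.2, -0.5, -3.5] [0.005, -0.016, 0.001]
[1.4, -0.5, -1.0] [0.005, -0.006, 0.001]
[0.6, -0.5, 1.5] [0.005, 0.004, 0.001]
[-0.2, -0.5, 4.0] [0.005, 0.014, 0.001]
```

move_arm --series '[{"grip":0.2,"xyz":[0.5,-0.2,1.3],"angular":[0,0.005,0]},{"grip":0.2,"xyz":[0.5,-0.2,2.5],"angular":[0,0.01,0]},{"grip":0.2,"xyz":[0.5,-0.2,2.5],"angular":[0,0.01,0]}]'

```text
time_s: 19.0
tcp_pos: [0.5725, 0.0641, 0.149]
ee_rot: [[0.078, -0.997, -0.018], [-0.983, -0.079, 0.163], [-0.164, 0.005, -0.986]]
wrist_force: [-8.0, 10.7, 7.3]
gripper_width: 0.336
gripper_force: 30.0
```

move_arm --series '[{"grip":0.2,"xyz":[0,0,1.3],"angular":[0,0,0]},{"grip":0.2,"xyz":[0,0,2],"angular":[0,0,0]},{"grip":0.2,"xyz":[0,0,2],"angular":[0,0,0]}]'

```text
time_s: 19.3
tcp_pos: [0.5725, 0.0649, 0.1472]
ee_rot: [[0.078, -0.997, -0.018], [-0.983, -0.079, 0.164], [-0.165, 0.005, -0.986]]
wrist_force: [-9.7, 13.4, 8.4]
gripper_width: 0.34
gripper_force: 30.0
```

```bash
python3 p4.py .44 .43 .42
```

```text
[2.6, -0.5, -5.3] [0.005, -0.014, 0.001]
[1.8, -0.5, -2.8] [0.005, -0.004, 0.001]
[1.0, -0.5, -0.3] [0.005, 0.006, 0.001]
```

```bash
cat > ang.py <<'E'
from plan import *
# texture-warp NCC: panel paper area (avoids the tab/gripper side), reference = first scene image at .2606
G=np.array([(-x,y,.01) for x in np.arange(.01,.235,.0015) for y in np.arange(-.145,.146,.0015)])
def samp(c,th):
    u=proj(c,ap(panel(m,th),G)).astype(np.float32)
    return cv2.remap(cv2.GaussianBlur(cv2.cvtColor(c["img"],cv2.COLOR_RGB2GRAY),(0,0),.8).astype(np.float32),u[:,0].reshape(-1,1),u[:,1].reshape(-1,1),cv2.INTER_LINEAR).ravel()
i0=cv2.imread('pics/scene0.png')[:,:,::-1]
ref=dict(S); ref["img"]=cv2.resize(i0,(560,420),interpolation=cv2.INTER_AREA)
a=samp(ref,.2606)
def measure(c):
    th=np.arange(.2,.95,.002);s=[np.corrcoef(a,samp(c,t))[0,1] for t in th];k=int(np.argmax(s))
    w=np.polyfit(th[k-4:k+5],s[k-4:k+5],2);return -w[1]/2/w[0],max(s)
if __name__=="__main__":
    print(measure(ref),measure(dict(np.load('scene.npz'))),measure(cam('scene')))
E
python3 ang.py
```

```text
(np.float64(0.2606514153783238), np.float64(0.9999779939823881)) (np.float64(0.8815559971364818), np.float64(0.981130549495123)) (np.float64(0.4200734059983999), np.float64(0.9912526629383659))
```

Tangential load is still small (about 2 N). The wrist force is mostly radial strain from the pinch. I'll release, then press the tab from above with closed fingers for a clean contact reading.

move_arm --series '[{"grip":0.7,"xyz":[0,0,0],"angular":[0,0,0]},{"grip":0.7,"xyz":[0,0,0],"angular":[0,0,0]},{"grip":0.7,"xyz":[0,0,0],"angular":[0,0,0]},{"grip":0.7,"xyz":[0,0,0],"angular":[0,0,0]},{"grip":0.7,"xyz":[0,0,-20],"angular":[0,0,0]},{"grip":0.7,"xyz":[0,0,-50],"angular":[0,0,0]},{"grip":0.0,"xyz":[0,0,-50],"angular":[0,0,0]},{"grip":0.0,"xyz":[0,0,-50],"angular":[0,0,0]},{"grip":0.0,"xyz":[0,0,-50],"angular":[0,0,0]},{"grip":0.0,"xyz":[0,0,-50],"angular":[0,0,0]}]'

```text
time_s: 20.35
tcp_pos: [0.5739, 0.0534, 0.1943]
ee_rot: [[0.078, -0.997, -0.018], [-0.984, -0.08, 0.157], [-0.158, 0.006, -0.987]]
wrist_force: [-0.3, -0.7, -0.6]
gripper_width: 0.42
gripper_force: 0.0
```

move_arm --series '[{"grip":0.0,"xyz":[0,0,0],"angular":[0,0,0]},{"grip":0.0,"xyz":[0,0,0],"angular":[0,0,0]},{"grip":0.0,"xyz":[0,0,0],"angular":[0,0,0]},{"grip":0.0,"xyz":[0,0,0],"angular":[0,0,0]},{"grip":0.0,"xyz":[0,0,0],"angular":[0,0,0]},{"grip":0.0,"xyz":[0,0,0],"angular":[0,0,0]}]'

```text
time_s: 20.95
tcp_pos: [0.5744, 0.0535, 0.1955]
ee_rot: [[0.078, -0.997, -0.016], [-0.984, -0.08, 0.158], [-0.158, 0.004, -0.987]]
wrist_force: [-0.5, 0.3, 0.3]
gripper_width: 0.009
gripper_force: 0.0
```

```bash
python3 ang.py; python3 - <<'E'
from p4 import *
Q=Rt(.43-.2606)
for th in(.41,.42,.43,.44):
    tip=ap(panel(m,th),[(-.265,0,.011)])[0]   # top of tab
    rows([(tip-.025*Q[:,2],Q)])
E
```

```text
(np.float64(0.2606514153783238), np.float64(0.9999779939823881)) (np.float64(0.4200734059983999), np.float64(0.9912526629383659)) (np.float64(0.42002964530895753), np.float64(0.9912891248079054))
[-4.6, 0.4, 26.3] [0.004, -0.01, 0.002]
[-3.8, 0.5, 23.7] [0.004, -0.01, 0.002]
[-3.0, 0.5, 21.2] [0.004, -0.01, 0.002]
[-2.2, 0.5, 18.7] [0.004, -0.01, 0.002]
```

move_arm --series '[{"grip":0.0,"xyz":[-4,0.5,12],"angular":[0,-0.01,0]},{"grip":0.0,"xyz":[-4,0.5,18],"angular":[0,-0.01,0]},{"grip":0.0,"xyz":[-4,0.5,20],"angular":[0,-0.01,0]},{"grip":0.0,"xyz":[-4,0.5,20],"angular":[0,-0.01,0]}]'

```text
time_s: 21.4
tcp_pos: [0.5732, 0.0608, 0.1793]
ee_rot: [[0.08, -0.997, -0.016], [-0.982, -0.082, 0.167], [-0.168, 0.002, -0.986]]
wrist_force: [-5.1, -0.3, 15.1]
gripper_width: 0.004
gripper_force: 7.0
```

move_arm --series '[{"grip":0.0,"xyz":[0,0,1],"angular":[0,0,0]},{"grip":0.0,"xyz":[0,0,2],"angular":[0,0,0]},{"grip":0.0,"xyz":[0,0,2],"angular":[0,0,0]}]'

```text
time_s: 21.7
tcp_pos: [0.5733, 0.0608, 0.1792]
ee_rot: [[0.081, -0.997, -0.015], [-0.982, -0.083, 0.167], [-0.168, 0.001, -0.986]]
wrist_force: [-8.1, -1.0, 22.7]
gripper_width: 0.005
gripper_force: 10.3
```

move_arm --series '[{"grip":0.0,"xyz":[0,0,1],"angular":[0,0,0]},{"grip":0.0,"xyz":[0,0,2],"angular":[0,0,0]},{"grip":0.0,"xyz":[0,0,2],"angular":[0,0,0]}]'

```text
time_s: 22.0
tcp_pos: [0.5733, 0.0609, 0.179]
ee_rot: [[0.082, -0.996, -0.014], [-0.982, -0.084, 0.167], [-0.167, 0.0, -0.986]]
wrist_force: [-10.6, -2.3, 30.3]
gripper_width: 0.004
gripper_force: 13.7
```

At 30 N with no motion the panel is solidly supported, and the tip height gives an angle of about 0.44 rad, so it is flush on the block. I'll back off.

move_arm --series '[{"grip":0.0,"xyz":[0,0,-3],"angular":[0,0,0]},{"grip":0.0,"xyz":[0,0,-8],"angular":[0,0,0]},{"grip":0.0,"xyz":[0,0,-30],"angular":[0,0,0]},{"grip":0.2,"xyz":[0,0,-70],"angular":[0,0,0]},{"grip":0.2,"xyz":[0,0,-110],"angular":[0,0,0]},{"grip":0.2,"xyz":[0,0,-110],"angular":[0,0,0]},{"grip":0.2,"xyz":[0,0,-110],"angular":[0,0,0]}]'

```text
time_s: 22.7
tcp_pos: [0.5751, 0.043, 0.2809]
ee_rot: [[0.078, -0.997, -0.016], [-0.983, -0.08, 0.168], [-0.169, 0.003, -0.986]]
wrist_force: [0.7, -0.0, 0.1]
gripper_width: 0.188
gripper_force: 0.0
```

```bash
python3 ang.py; python3 - <<'E'
from h import *
print(r.sense()['wrist_force']); print(r.finish_job())
E
```

```text
(np.float64(0.2606514153783238), np.float64(0.9999779939823881)) (np.float64(0.42002964530895753), np.float64(0.9912891248079054)) (np.float64(0.4156052252524509), np.float64(0.99168879698016))
[-0.54650273  0.1780376  -0.19839243]
the job is handed in; nothing more can be done
None
```

I handed the job in at about 23 s, with no verdict returned: the block is against the batten, the panel rests on it at about 25° (0.416 rad by camera, about 0.44 rad by touch), and everything is released. The panel hid the block after release, so its final pose is inferred from contact forces, and my last 30 N press on the tab may have put close to the 60 N limit on the block.

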